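# Load the dry-block heater and take a contact temperature reading

## Robot

A 7-joint arm with a two-finger parallel gripper is mounted at the origin on the work surface. World frame = base frame: x ahead of the robot, y to its left, z up, the work surface at z = 0. Lengths are in mm, angles in rad, forces in N, time in s.
With the tool pointing down it reaches from about 425 to 875 mm from the base axis. Payload 8.4 kg.
Tool frame: the origin (TCP) lies midway between the tips of the shut fingers; the grasp point (between the pads) lies 19 mm behind it (tcp_to_grasp is the distance from the TCP to the grasp point, in mm); z points along the fingers, y is the direction in which the jaws open and shut (so a half turn about z gives the same grasp; the last joint's range is limited). The gripper opens to 87 mm and grips with 3 to 60 N. Pads are 19 mm wide; open, the fingers measure 117 mm over their backs; the gripper's body (75 mm by 190 mm) begins 51 mm behind the grasp point.
Start: joints at [1.043, 0.333, 0.04, 1.465, -0.013, 1.343, -0.059], TCP at [270.231, -591.132, 196.746] pointing down, gripper open.
Joint ranges: [-2.58, 2.58], [-0.38, 2.09], [-1.3, 1.39], [0.25, 2.4], [-1.5, 4.64], [0.08, 2.09], [-2.65, 2.65]. Speed limits (rad/s): [2.22, 2.22, 2.79, 2.79, 3.14, 3.14, 3.14].

## Interface

Orientations are given as a 3x3 rotation matrix whose columns are the frame's x, y, z axes.
In Python, from cell import reach, servo_line, goto_joints, grip, dwell, ik, state, get_image, PlanningError, close_job, recognise, outline_of, landmark_of, tcp_to_grasp gives the robot as it stands. Calls block until the motion is done:
- reach(position, orientation): joint-space move of the TCP to a pose.
- servo_line(position, rot=None, speed=150, max_force=None): straight line of the TCP; rot=None keeps the orientation; speed is the mean speed in mm/s. With max_force (N) it stops when the force on the tool has changed by that much, and returns True; else False.
- goto_joints(angles): joint-space move.
- grip(opening): opening from 0.0 (shut) to 1.0 (fully open); the grip force is fixed at half the most; returns when the fingers have stopped.
- dwell(seconds).
- ik(position, orientation): joint angles nearest the present ones, or None.
- state(): the state.
- get_image(name): name is "scene" or "side" or "wrist"; returns a dict with "img" (384x512x3 uint8, red, green, blue), "fx", "fy", "cx", "cy" (pixels), "k1" (the pictures are not rectified: a ray, as slopes to the right and down, at radius r is drawn at 1 + k1 r^2 times it, then the intrinsics apply), "pose" (4x4, takes a point from camera to world coordinates). Camera axes: x right, y up, looking along -z (the intrinsics and any distortion apply to the point x, -y, -z); pixel columns grow to the right and rows downward; lengths in mm; the calibration is good to about 2 mm. A picture is of the moment at which its call begins. There is no depth.
A pose or a line that the arm cannot do raises PlanningError and nothing moves.
- close_job(): hands the job in, once; it reports no verdict.
Trained networks look in the newest picture that a camera, given by its name, has taken for a name from the list of things; names that differ only in an ending like _2 or _b are one class to them, and where a whole thing is asked for, a point or a joint stands for the part that bears it (a point fixed in the world has none). Each returns a list of dicts, best first, with "score" (0 to 1); they miss things now and then, are a little off and sometimes report something else, mostly with a low value. They report only what shows in the picture. A call takes as long as a camera call. They do not tell look-alikes from the thing itself.
- recognise(query, camera): "bbox" ([left, top, right, bottom] in pixels, round what is visible of it).
- outline_of(query, camera): "pixels" (384x512 bool, what is visible of it) and "bbox" ([left, top, right, bottom] in pixels, round what is visible of it).
- landmark_of(query, camera): "at" ([column, row] in pixels: a listed point, or the origin of a listed thing).
The state is a dict: "clock": time; "qpos": joint angles; "qd": joint speeds; "joint_efforts": joint torques, N m; "ee_pos": TCP position; "tcp_rot": TCP orientation; "ft_force": force on the tool from outside, world axes, zero at the start; "wrist_torque": the same for the moment, N m; "opening": opening from 0.0 (shut) to 1.0 (fully open).
Only numpy, scipy, OpenCV 4.12 (cv2) and the standard library are available. Lean on these libraries where they do the work, as an engineer would, in place of code of your own. Each camera call takes 0.05 s, during which the arm holds its last target.

## Task

Load the dry-block heater: lower the short capped sample tube fully into well one (one punched dot), then the tall capped one fully into well two (two dots), without dropping them. Then draw the surface thermometer out of its leaning holder and hold it upright with its sprung foot inside the ring engraved on the block, pressing lightly so that the foot is pushed in part of the way but not to its stop. Finish there, still holding the thermometer on the block, with everything else left where it was.

Things in the scene. Friction and masses are not known exactly. Their poses are not given: they have to be found in the camera images.
- heater: Dry-block heater, fixed: white housing 220 (x) x 195 (y) mm, rim 82 mm high, sloped control panel at its front (-x); bare aluminium block 108 (x) x 168 (y) mm, centred 35 mm behind the origin, flat level top 90 mm high, with a row of four wells along y at x = 13, y = 66, 22, -22, -66 mm. Origin: centre of the underside; x to its back, y to the left seen from its front; turned up to 17 deg.
- well1 (a point): Centre of the mouth of well one, the row's left end (+y), one punched dot in front of it (on its -x side; the other wells have two, three and four dots). Mouth at the block's top face, 90 mm high. Each well is a round hole 18 mm wide and 48 mm deep with a flat floor.
- well2 (a point): Centre of the mouth of well two (two dots), the next in the row, 44 mm from well one; same width, depth and height.
- spot (a point): Centre of the engraved ring (dark line, 23 mm inside diameter, with a centre dot) on the block's flat, level top face, 90 mm high, behind the wells (48 mm further to +x, midway between wells two and three).
- rack: White plastic tube stand, fixed, 190 (x) x 56 (y) x 50 mm, with four holes 18 mm wide and 40 mm deep in a row along its x at -69, -23, +23, +69 mm. Three of them hold the short, the tall and the empty tube, upright, in any order. Origin: centre of the underside, z up.
- tube_short: Short sample tube, loose, 95 mm long over all, about 30 g: glass 16 mm wide with a round bottom, brown broth, white ribbed screw cap 20 mm wide and 20 mm high at the top. Origin: lowest point of the round bottom; z points up along the tube to the cap.
- tube_tall: Tall sample tube, loose, 125 mm long over all, about 30 g, otherwise like the short one (16 mm glass, white cap 20 mm wide and 20 mm high). Origin: lowest point of the round bottom; z up along the tube.
- holder: Thermometer holder, fixed: dark steel foot plate 110 (x) x 75 (y) x 12 mm, two steel cheeks and a black sleeve 50 x 50 mm with a 29 mm bore that leans 20 deg from vertical towards the holder's own -x; the sleeve's mouth is about 125 mm high. The thermometer is drawn out along its own axis: 30 mm frees the handle, 110 mm in all the foot. Origin: centre of the underside.
- probe: Surface thermometer, loose, about 100 g, 165 mm long: round grey handle 26 mm wide from 80 to 165 mm above its foot, steel stem 10 mm wide below it, copper foot disc 12 mm wide on a spring at the bottom. Starts in the holder leaning 20 deg, handle bare from 110 to 165 mm. Origin: centre of the foot's underside, spring relaxed; z along the axis from the foot to the handle's top.
- probe_foot (a joint): How far the thermometer's sprung foot is pushed in along the axis, m: 0 relaxed, 0.010 at its stop. The spring pushes back with 1 N at once and 0.4 N more per mm (3 N at 5 mm, 5 N at the stop).
- probe_tip (a point): Centre of the underside of the thermometer's foot (moves with the foot).
- tube_empty: Empty, open, uncapped glass tube 16 mm wide (rim 18) and 75 mm long in the stand: not part of the job. Origin: lowest point.
- dial: Steel dial thermometer standing in well four of the block, round head 30 mm wide reaching 24 mm above the block: not part of the job. Origin: lowest point of its stem, 48 mm below the block's top.
- flask_a: Conical glass flask, 74 mm wide and 108 mm high: not part of the job. Origin: centre of the underside.
- flask_b: Larger conical glass flask, 89 mm wide and 130 mm high: not part of the job. Origin: centre of the underside.
- bottle: Glass bottle with a blue cap, 70 mm wide and 150 mm high: not part of the job. Origin: centre of the underside.
- jar: Amber jar with a white lid, 60 mm wide and 85 mm high: not part of the job. Origin: centre of the underside.
- beaker: Small glass beaker, 50 mm wide and 60 mm high: not part of the job. Origin: centre of the underside.
- dishes: Two stacked clear culture dishes, 88 mm wide and 30 mm high: not part of the job. Origin: centre of the underside.
Mind the look-alikes: they are no part of the job. Leave any red look-alike of the tube_short alone.

How it is judged (in metres and radians):
On the way, in this order (a step that is already met when the one before it is completed fails the run):
1. the short tube is fully down in well one and let go (horizontal distance between tube_short and well1 below 0.004 m and z of tube_short in the frame of well1 below -0.044 m and angle between tube_short's own z axis and vertical below 0.09 rad and contact force between the fingers and tube_short below 0.2 N), for 0.2 s.
2. then the tall tube is fully down in well two and let go (all of step 1 and horizontal distance between tube_tall and well2 below 0.004 m and z of tube_tall in the frame of well2 below -0.044 m and angle between tube_tall's own z axis and vertical below 0.09 rad and contact force between the fingers and tube_tall below 0.2 N), for 0.2 s.
At the end, for the whole second after the job is handed in: Short tube in well one, tall in well two, released, on axis within 4 mm, bottom within 4 mm of the floor, tilt under 5 deg. Fingers hold the thermometer still, within 7 deg of upright, foot on the block within 6 mm of the ring's centre, pushed in 1 to 9 mm with 0.8 to 7 N, clear of the holder (all of step 2 and horizontal distance between probe_tip and spot below 0.006 m and z of probe_tip in the frame of spot between -0.003 and 0.003 m and angle between probe's own z axis and vertical below 0.12 rad and value of joint probe_foot between 0.001 and 0.009 m and contact force between probe and heater between 0.8 and 7 N and contact force between the fingers and probe above 1 N and linear speed of probe below 0.02 m/s and contact force between probe and holder below 0.1 N); the arm keeps its last pose, push and grip.
It fails at once if a tube is dropped into its well (moves faster than 0.5 m/s inside it) ((horizontal distance between tube_short and well1 below 0.012 m and z of tube_short in the frame of well1 below 0 m and linear speed of tube_short above 0.5 m/s) or (horizontal distance between tube_tall and well2 below 0.012 m and z of tube_tall in the frame of well2 below 0 m and linear speed of tube_tall above 0.5 m/s)).
It fails at once if the thermometer is pressed on the heater with more than 15 N (contact force between probe and heater above 15 N).
It fails at once if a bystander is moved by more than 20 mm (the dial thermometer 12 mm) or tipped (distance of any of tube_empty, flask_a, flask_b, bottle, jar, beaker, dishes from where it was at the start of the episode above 0.02 m or distance of dial from where it was at the start of the episode above 0.012 m or angle between any of tube_empty, dial, flask_a, flask_b, bottle, jar, beaker, dishes's own z axis and vertical above 0.3 rad).
It also fails if it takes over 67 s, if anything falls off the work surface, if the arm or the gripper's body presses on something with over 40 N, if the wrist force passes 120 N, or if a joint passes its speed limit or range.

## Working session

There is one attempt and no reset: what is moved stays moved. The work goes in short steps, each a Python script; the robot and the scene stay as the last script left them, time stands still between calls to the robot, and variables do not carry over. Pictures are saved under pics/ and viewed, and the job is handed in when it is done.

```bash
ls; mkdir -p pics
python3 - <<'E'
from cell import *
import cv2
s=state();print(s)
for n in ["scene","side","wrist"]:
    d=get_image(n);cv2.imwrite(f"pics/{n}0.png",d["img"][:,:,::-1]);print(n,d["fx"],d["fy"],d["cx"],d["cy"],d["k1"],d["pose"].tolist() if hasattr(d["pose"],'tolist') else d["pose"])
E
```

```text
pics
{'clock': 0.0, 'qpos': array([ 1.04280295,  0.33392269,  0.0398553 ,  1.46625607, -0.0133963 ,
        1.34330446, -0.05852487]), 'qd': array([ 9.76883488e-04,  3.77792529e-04, -4.50798508e-05, -1.06474410e-03,
        3.35947841e-04,  1.88283724e-03, -1.13476900e-04]), 'joint_efforts': array([ 8.93542638e-04, -6.56345558e+01,  1.33613605e+00, -4.03805852e+01,
       -5.95197827e-02,  4.46672528e-02,  1.52805042e-04]), 'ee_pos': array([ 270.0219856 , -590.70188837,  195.85887439]), 'tcp_rot': array([[ 9.09477851e-01,  4.15751659e-01, -7.72570872e-04],
       [ 4.15752362e-01, -9.09476734e-01,  1.42939250e-03],
       [-1.08362931e-04, -1.62119898e-03, -9.99998680e-01]]), 'ft_force': array([-0.23008322, -0.21822781,  0.17492607]), 'wrist_torque': array([-0.06450727, -0.0143494 ,  0.01806543]), 'opening': 0.9957131692112705}
scene 450.1918916466742 450.1918916466742 258.0572382597053 197.82948951896753 -0.16038088411792567 [[0.8860793618447883, -0.3621165650367174, 0.28936993250637094, 923.8004713543639], [0.4635098349346857, 0.6984941940472112, -0.5452196748111325, -679.009087649
[... 164 characters left out ...]
46930637 196.15491715358087 -0.050377722714313525 [[0.9750110615701633, 0.14670131315608947, -0.1668297171792304, 335.5690025509045], [-0.2218083901582416, 0.6008297239727618, -0.7679874223229338, -911.0262773153934], [-0.012428510418883805, 0.7858004629096969, 0.6183552090988428, 790.6972391635818], [0.0, 0.0, 0.0, 1.0]]
wrist 344.758593513161 344.758593513161 252.9863397630166 189.26400108962295 -0.049800269582920255 [[0.41561980370210005, 0.8816158918964102, 0.22363720157058567, 331.7995693750411], [-0.9095376783422054, 0.40317883602531274, 0.10093581057851954, -563.8707012183526], [-0.0011791719537183058, -0.24535738288661524, 0.9694319801907364, 384.7247961336422], [0.0, 0.0, 0.0, 1.0]]
```

View pics/scene0.png

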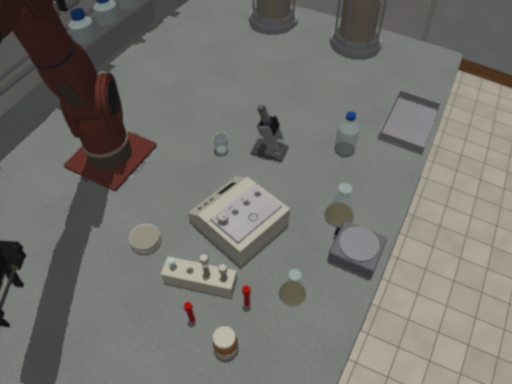

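View pics/side0.png

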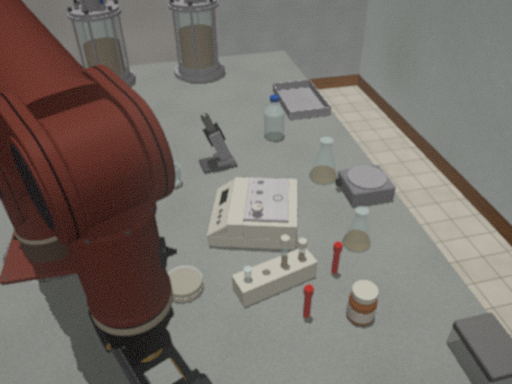

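View pics/wrist0.png

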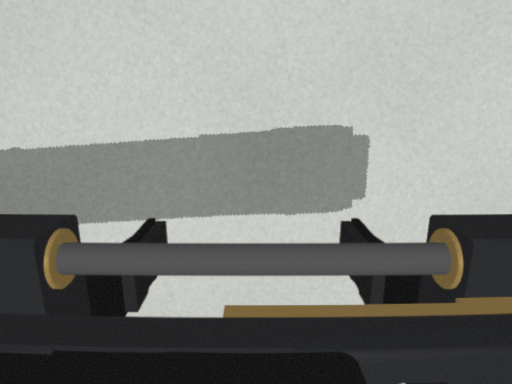

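```bash
cat > h.py <<'E'
from cell import *
import numpy as np, cv2
from scipy.optimize import least_squares
def ray(d,px):
    K=np.array([[d["fx"],0,d["cx"]],[0,d["fy"],d["cy"]],[0,0,1]])
    x,y=((px[0]-d["cx"])/d["fx"],(px[1]-d["cy"])/d["fy"])
    rd=np.hypot(x,y)
    r=rd
    for _ in range(30): r=rd/(1+d["k1"]*r*r)
    s=r/rd if rd>0 else 1
    P=np.array(d["pose"]);v=P[:3,:3]@np.array([x*s,-y*s,-1]);return P[:3,3],v/np.linalg.norm(v)
def onz(d,px,z):
    o,v=ray(d,px);return o+v*(z-o[2])/v[2]
def proj(d,X):
    P=np.array(d["pose"]);X=np.atleast_2d(X);c=(X-P[:3,3])@P[:3,:3]
    a=c[:,0]/-c[:,2];b=-c[:,1]/-c[:,2];f=1+d["k1"]*(a*a+b*b)
    return np.c_[d["fx"]*a*f+d["cx"],d["fy"]*b*f+d["cy"]]
def tri(*obs):
    A=0;B=0;R=[]
    for o,v in obs:
        M=np.eye(3)-np.outer(v,v);A=A+M;B=B+M@o;R.append((o,v))
    X=np.linalg.solve(A,B)
    return X,[round(float(np.linalg.norm(np.cross(X-o,v))),1) for o,v in R]
def save(d,name,crop=None,k=1):
    im=d["img"][:,:,::-1]
    if crop: l,t,r,b=crop; im=im[t:b,l:r]
    cv2.imwrite("pics/"+name,cv2.resize(im,None,fx=k,fy=k,interpolation=cv2.INTER_CUBIC))
E
python3 - <<'E'
from h import *
D={n:get_image(n) for n in ["scene","side"]}
import pickle;pickle.dump(D,open("D.pkl","wb"))
for q in ["heater","well1","well2","spot","rack","tube_short","tube_tall","tube_empty","holder","probe","dial","flask_a","bottle","jar","beaker","dishes"]:
    for n in D:
        L=landmark_of(q,n);print(q,n,[(np.round(l["at"],1).tolist(),round(l["score"],2)) for l in L][:4])
save(D["scene"],"sc1.png",(120,90,320,320),3.2*.8)
save(D["side"],"si1.png",(150,90,350,330),2.5)
print(state()["clock"])
E
```

```text
heater scene [([240.3, 219.3], 0.92), ([343.8, 151.3], 0.73), ([178.3, 274.9], 0.17)]
heater side [([252.9, 225.6], 0.85), ([355.1, 247.3], 0.59)]
well1 scene [([248.8, 204.8], 0.96), ([257.8, 193.5], 0.62)]
well1 side [([255.8, 183.6], 0.79), ([262.4, 188.8], 0.6)]
well2 scene [([248.8, 204.8], 0.96), ([257.8, 193.5], 0.62)]
well2 side [([255.8, 183.6], 0.79), ([262.4, 188.8], 0.6)]
spot scene [([255.6, 219.3], 0.57)]
spot side [([272.6, 198.5], 0.59)]
rack scene [([199.8, 280.8], 0.74), ([239.0, 220.3], 0.71), ([266.7, 153.9], 0.57)]
rack side [([181.9, 287.8], 0.73), ([274.9, 283.5], 0.65)]
tube_short scene [([226.0, 281.4], 0.57), ([245.2, 302.9], 0.55)]
tube_short side [([306.3, 316.3], 0.83), ([300.7, 269.1], 0.66), ([331.4, 272.1], 0.48)]
tube_tall scene [([210.4, 280.5], 0.46)]
tube_tall side [([281.3, 276.4], 0.77), ([257.0, 182.4], 0.69)]
tube_empty scene [([177.2, 276.6], 0.58)]
tube_empty side [([248.3, 293.3], 0.46)]
holder scene [([266.2, 150.9], 0.93)]
holder side [([276.7, 285.6], 0.45)]
probe scene []
probe side [([260.6, 229.7], 0.51)]
dial scene [([224.8, 232.4], 0.59)]
dial side [([258.7, 230.1], 0.4)]
flask_a scene [([340.4, 214.0], 0.59), ([289.5, 294.3], 0.55)]
flask_a side [([355.5, 245.6], 0.79), ([324.0, 175.6], 0.78)]
bottle scene [([344.7, 149.7], 0.93), ([257.6, 192.2], 0.34), ([223.8, 282.2], 0.21)]
bottle side [([271.4, 136.3], 0.7)]
jar scene [([226.9, 348.3], 0.77)]
jar side [([358.4, 314.4], 0.68)]
beaker scene [([266.2, 152.8], 0.62), ([219.4, 150.5], 0.57)]
beaker side [([170.6, 184.0], 0.6)]
dishes scene [([143.3, 240.5], 0.98)]
dishes side [([183.3, 287.8], 0.66)]
1.85
```

View pics/sc1.png

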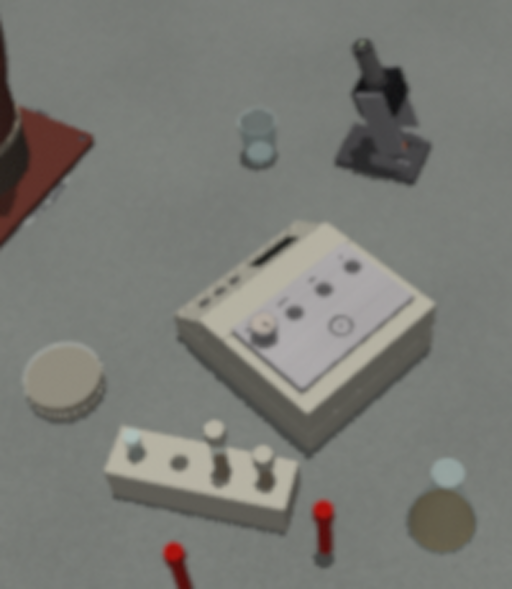

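View pics/si1.png

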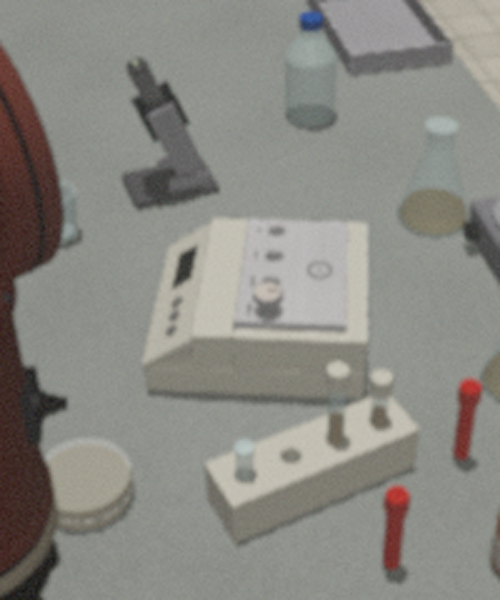

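Run:
```python
from h import *
import pickle
D=pickle.load(open("D.pkl","rb"));s,d=D["scene"],D["side"]
P=lambda x,y:(x/2.56+120,y/2.56+90)
Q=lambda x,y:(x/2.5+150,y/2.5+90)
for n,a,b in [("w1",P(352,266),Q(277,231)),("w2",P(323,289),Q(274,256)),("spot",P(341,326),Q(319,270)),("shortcap",P(263,455),Q(382,377)),("tallcap",P(215,429),Q(338,369)),("empty",P(132,436),Q(244,445)),("probetop",P(362,46),Q(138,65)),("hole",P(179,462),Q(291,456))]:
    print(n,tri(ray(s,a),ray(d,b)),onz(s,a,90).round(),onz(d,b,90).round())
for n,p in [("beaker",(219.4,152)),("fl",(289.5,294)),("dish",(143,240)),("fl2",(340,214)),("red1",P(324,556)),("red2",P(190,590))]: print(n,onz(s,p,0).round())
st=state();d=get_image("wrist");R=st["tcp_rot"]
print("cam in tcp",R.T@(np.array(d["pose"])[:3,3]-st["ee_pos"]),(R.T@np.array(d["pose"])[:3,:3]).round(3),tcp_to_grasp)
```

```text
w1 (array([550.15327097,  22.2095948 ,  85.02813299]), [0.9, 0.9]) [551.  20.  90.] [549.  14.  90.]
w2 (array([536.98628253, -20.78056312,  85.52292176]), [0.7, 0.7]) [538. -23.  90.] [536. -27.  90.]
spot (array([576.92643611, -54.44390232,  84.76853814]), [0.1, 0.1]) [579. -58.  90.] [575. -61.  90.]
shortcap (array([ 587.01313252, -234.36782862,   99.22773796]), [0.0, 0.0]) [ 584. -230.   90.] [ 590. -225.   90.]
tallcap (array([ 542.25122908, -244.82003831,  128.8825301 ]), [0.1, 0.1]) [ 527. -227.   90.] [ 554. -206.   90.]
empty (array([ 453.01089599, -268.95721538,   80.85556222]), [0.1, 0.1]) [ 457. -273.   90.] [ 451. -277.   90.]
probetop (array([439.13702105, 260.94257778, 176.04577977]), [0.9, 0.9]) [392. 352.  90.] [454. 423.  90.]
hole (array([ 496.83067052, -257.77293495,   44.56192073]), [0.9, 0.9]) [ 515. -275.   90.] [ 487. -299.   90.]
beaker [322. 183.   0.]
fl [ 749. -177.    0.]
dish [ 303. -219.    0.]
fl2 [771. 128.   0.]
red1 [ 666. -262.    0.]
red2 [ 566. -357.    0.]
cam in tcp [  67.32953033    0.96002357 -188.77416692] [[-0.     0.969  0.245]
 [ 1.     0.    -0.   ]
 [-0.     0.245 -0.969]] 18.700000000000003
```

```bash
cat >> h.py <<'E'
def down(deg):
    c,s=np.cos(np.radians(deg)),np.sin(np.radians(deg))
    return np.array([[c,s,0],[s,-c,0],[0,0,-1.]])
E
python3 - <<'E'
from h import *
import pickle
for y in (14.5,45,60,73,-17,90):
  for n,p in [("rack",(430,-275,260)),("w1",(550,17,200)),("spot",(577,-60,200))]:
    q=ik(p,down(y));print(y,n,None if q is None else np.round(q,2))
reach((430,-275,265),down(14.5))
d1=get_image("wrist");save(d1,"w1.png");
h=np.array([.957,-.29]);c=np.array([555,-45]);p=c-110*h
reach((p[0],p[1],290),down(-17))
d2=get_image("wrist");save(d2,"w2.png")
pickle.dump([d1,d2],open("W.pkl","wb"));print(state()["clock"],state()["ee_pos"])
E
```

```text
14.5 rack [ 0.62  0.03 -0.14  1.69  0.    1.42 -0.84]
14.5 w1 [ 0.39  0.17 -0.55  1.68  0.09  1.31 -1.5 ]
14.5 spot [ 0.39  0.22 -0.42  1.62  0.09  1.32 -1.36]
45 rack [ 0.68  0.03 -0.21  1.69  0.01  1.42 -0.31]
45 w1 [ 0.4   0.17 -0.58  1.68  0.1   1.32 -0.98]
45 spot [ 0.41  0.22 -0.45  1.62  0.1   1.33 -0.84]
60 rack [ 0.71  0.03 -0.24  1.69  0.01  1.42 -0.05]
60 w1 [ 0.41  0.18 -0.59  1.68  0.1   1.32 -0.72]
60 spot [ 0.44  0.23 -0.48  1.62  0.11  1.33 -0.58]
73 rack [ 0.74  0.04 -0.27  1.69  0.01  1.42  0.18]
73 w1 [ 0.42  0.18 -0.6   1.68  0.1   1.32 -0.49]
73 spot [ 0.45  0.23 -0.5   1.61  0.11  1.33 -0.36]
-17 rack [ 0.61  0.03 -0.13  1.69  0.    1.42 -1.39]
-17 w1 [ 0.37  0.17 -0.54  1.68  0.09  1.31 -2.05]
-17 spot [ 0.36  0.22 -0.39  1.62  0.08  1.32 -1.91]
90 rack [ 0.78  0.04 -0.3   1.69  0.01  1.42  0.47]
90 w1 [ 0.43  0.18 -0.61  1.68  0.1   1.32 -0.2 ]
90 spot [ 0.48  0.23 -0.53  1.61  0.12  1.33 -0.07]
4.3833 [449.83649225 -14.83421887 289.717954  ]
```

View pics/w1.png

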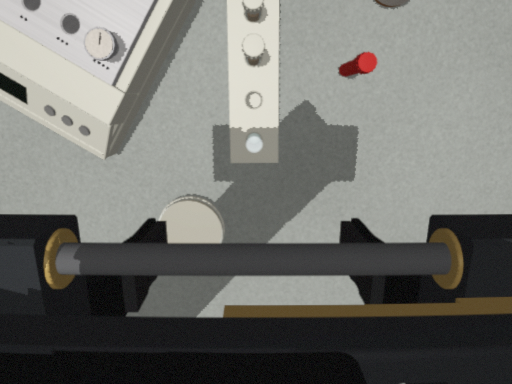

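View pics/w2.png

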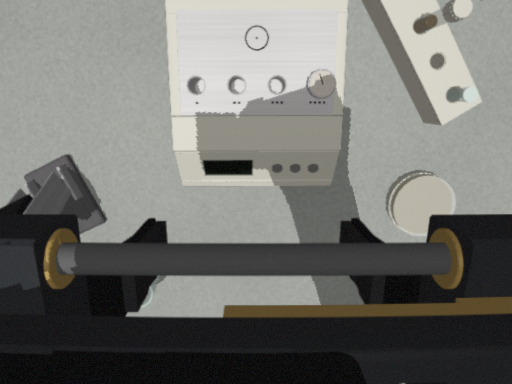

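Run:
```python
from h import *
import pickle
d1,d2=pickle.load(open("W.pkl","rb"))
save(d1,"w1z.png",(205,0,305,175),3.4)
save(d2,"w2z.png",(160,0,360,130),4)
for n,p in [("w1",(197,86)),("w2",(237,86)),("w3",(277,86)),("spot",(257,38))]: print(n,onz(d2,p,90).round(1))
for n,p,z in [("short",(253,5),105),("tall",(253.5,45),135),("empty",(254.5,144),85)]: print(n,onz(d1,p,z).round(1))
```

```text
w1 [549.1  18.1  90. ]
w2 [536.2 -23.4  90. ]
w3 [523.5 -64.9  90. ]
spot [576.8 -58.5  90. ]
short [ 580.9 -238.3  105. ]
tall [ 542.3 -248.7  135. ]
empty [ 453.4 -272.7   85. ]
```

View pics/w1z.png

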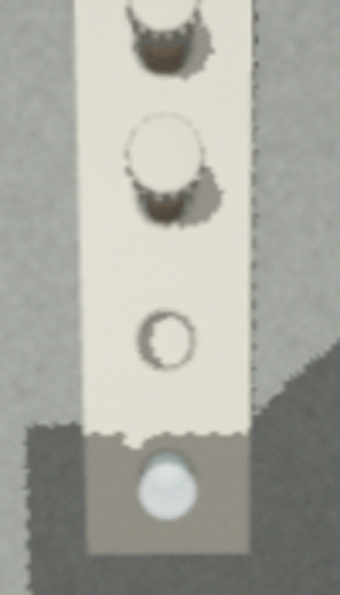

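View pics/w2z.png

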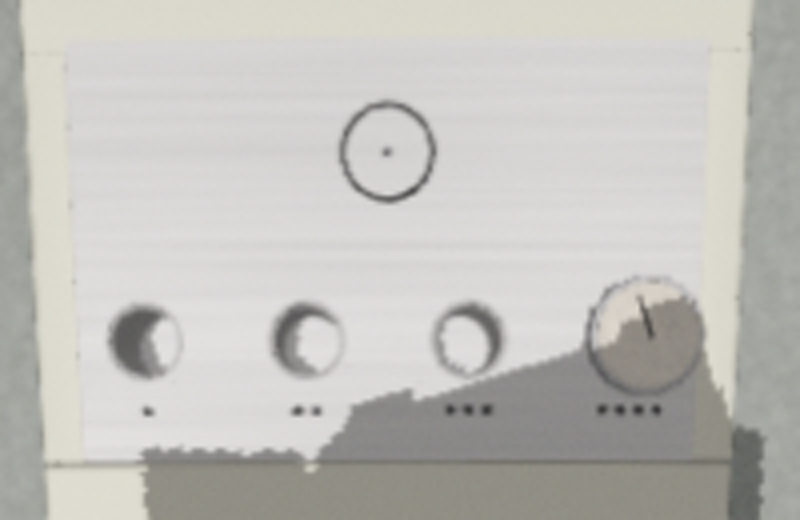

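Run:
```python
from h import *
import pickle
d1,d2=pickle.load(open("W.pkl","rb"))
u=np.array([np.cos(np.radians(15)),np.sin(np.radians(15))])
s=np.array([586.6,-236.7]);p=s-45*u
reach((p[0],p[1],215),down(15))
d3=get_image("wrist");save(d3,"w3.png",(180,0,330,220),2.7);pickle.dump(d3,open("W3.pkl","wb"))
print(landmark_of("tube_short","wrist")[:3],[l["bbox"] for l in recognise("tube_short","wrist")[:3]])
print(proj(d3,[[586.6,-236.7,105],[586.6,-236.7,50],[542.3,-248.7,135]]))
print(state()["clock"])
```

```text
[{'at': [346.6, 168.9], 'score': 0.94}, {'at': [255.2, 122.2], 'score': 0.73}, {'at': [288.8, 59.6], 'score': 0.66}] [[344.0, 168.1, 386.8, 200.0], [281.3, 36.2, 308.1, 66.9], [242.9, 119.4, 267.4, 141.5]]
[[252.83518049 129.73504454]
 [252.87194544 125.56649743]
 [252.99794908 190.16844819]]
5.5667
```

View pics/w3.png

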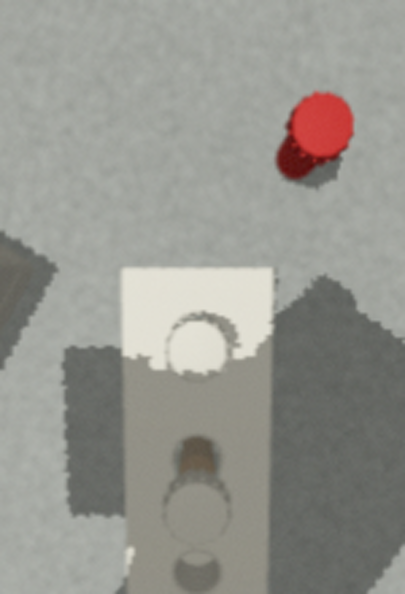

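Run:
```python
from h import *
import pickle
d3=pickle.load(open("W3.pkl","rb"))
p=onz(d3,(253.3,128.9),105);print(p,onz(d3,(253,188),135))
reach((p[0],p[1],160),down(15))
d=get_image("wrist");save(d,"w4a.png")
print(servo_line((p[0],p[1],76),speed=100,max_force=15))
grip(0.0)
s=state();print(s["opening"]*87,s["ft_force"],s["ee_pos"],s["clock"])
d=get_image("wrist");save(d,"w4.png")
```

```text
[ 587.38928517 -236.90189334  105.        ] [ 544.03927826 -248.23651725  135.        ]
False
17.298686531760836 [0.52991147 0.24960946 0.55525519] [ 587.38848788 -236.87275297   76.00149011] 8.1417
```

View pics/w4.png

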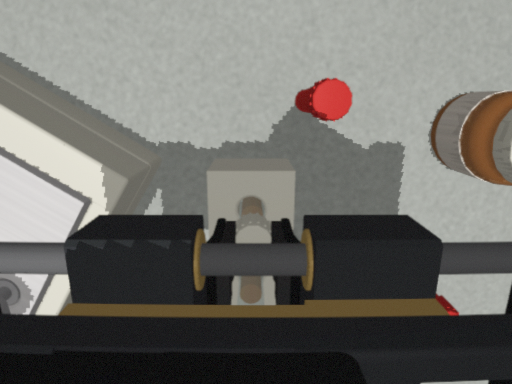

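View pics/w4a.png

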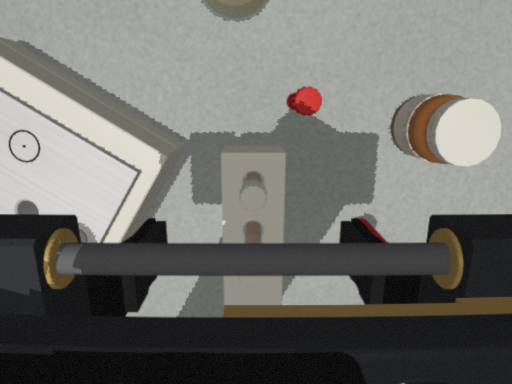

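Run:
```python
from h import *
import pickle
e=state()["ee_pos"]
servo_line((e[0],e[1],230),speed=200)
s=state();print(s["opening"]*87,s["ft_force"],s["ee_pos"],s["clock"])
# hover above well1, yaw 73
w1=np.array([549.1,18.1]);
R=down(73);r=R[:2,0]
reach((w1[0]-60*r[0],w1[1]-60*r[1],230),R)
d=get_image("wrist");save(d,"w5.png");pickle.dump(d,open("W5.pkl","wb"))
print(state()["opening"]*87,state()["clock"])
D=get_image("side");save(D,"si5.png",(200,100,330,300),3)
```

```text
17.479054997495183 [-1.14185665  0.63960994 -1.02994512] [ 586.7284476  -236.67875933  228.47906986] 9.1083
17.2790216431728 9.9917
```

View pics/w5.png

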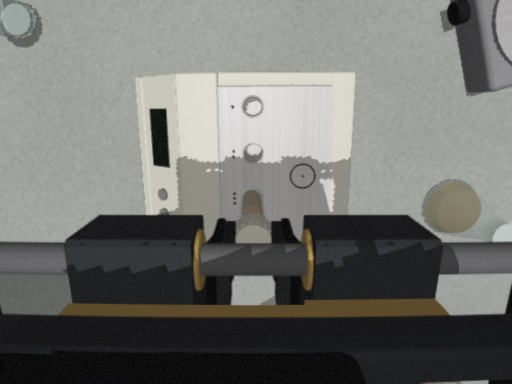

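View pics/si5.png

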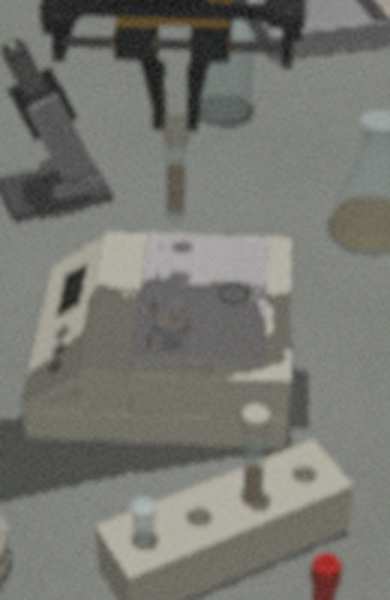

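Run:
```python
from h import *
import pickle
d=pickle.load(open("W5.pkl","rb"))
save(d,"w5z.png",(210,70,350,220),4)
save(d,"w5y.png",(200,180,310,260),6)
```

```text
(no output)
```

View pics/w5z.png

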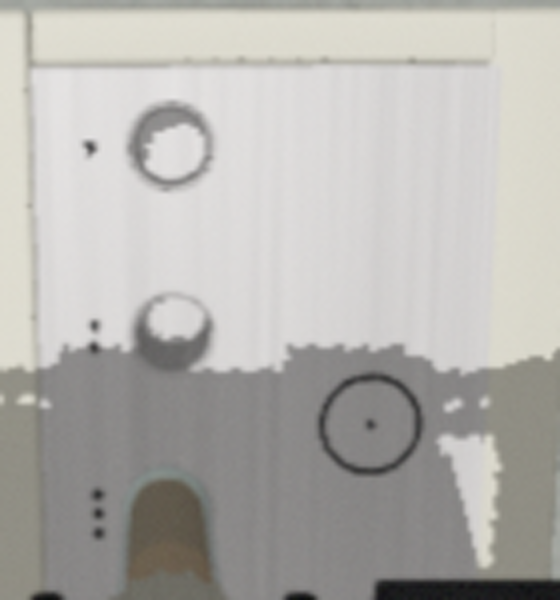

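View pics/w5y.png

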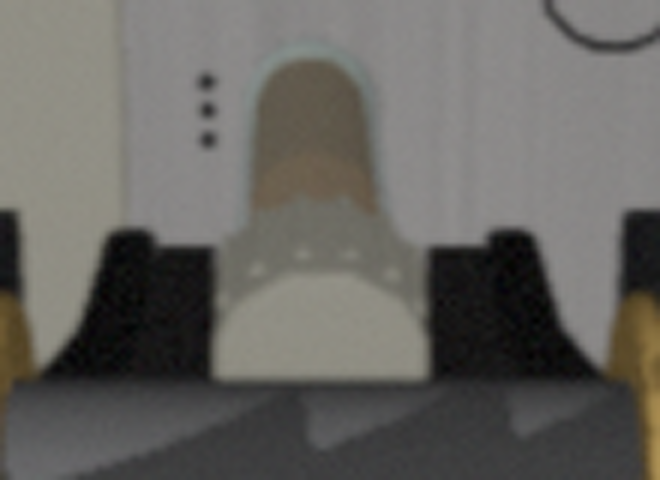

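```bash
cat > fit.py <<'E'
from h import *
import pickle
d1,d2=pickle.load(open("W.pkl","rb"));d5=pickle.load(open("W5.pkl","rb"))
M=np.array([[13,66,90],[13,22,90],[13,-22,90],[61,0,90.]])
obs=[(d2,[(196.5,85.2),(236.8,85),(277.2,85),(256.8,38)],[0,1,2,3]),(d5,[(252.75,106.25),(253.25,152.75),(302.5,176)],[0,1,3])]
def world(p):
    c,s=np.cos(p[2]),np.sin(p[2]);return np.c_[M[:,0]*c-M[:,1]*s+p[0],M[:,0]*s+M[:,1]*c+p[1],M[:,2]]
def shift(d,o):
    d=dict(d);P=np.array(d["pose"]).copy();P[:3,3]+=P[:3,:3]@o;d["pose"]=P;return d
def res(p):
    r=[]
    W=world(p)
    for d,px,ix in obs: r.append((proj(shift(d,p[3:6]),W[ix])-np.array(px)).ravel())
    return np.concatenate(r+[p[3:6]/6])
if __name__=="__main__":
    f=least_squares(res,[555,-45,-.29,0,0,0]);p=f.x
    print(p.round(3),np.degrees(p[2]),f.fun.round(2));print(world(p).round(1))
    pickle.dump(p,open("heater.pkl","wb"))
    # tube prediction in d5
    st=state();R=st["tcp_rot"];e=st["ee_pos"]
    print(st["clock"],e)
    for o in (np.zeros(3),p[3:6]):
        dd=shift(d5,o);th=np.linspace(0,2*np.pi,60)
        # sphere silhouette approx
        C=e+R@np.array([0,0,58.3]);cam=np.array(dd["pose"])[:3,3];v=C-cam;D=np.linalg.norm(v);v/=D
        a=np.cross(v,[0,0,1]);a/=np.linalg.norm(a);b=np.cross(v,a)
        S=C+8*(np.cos(th)[:,None]*a+np.sin(th)[:,None]*b);px=proj(dd,S)
        print("sphere",proj(dd,C),px.min(0),px.max(0))
        T=np.array([e+R@np.array([10*np.cos(t),10*np.sin(t),-28.7]) for t in th]);px=proj(dd,T);print("captop",px.min(0),px.max(0))
E
python3 fit.py
```

```text
[ 5.18725e+02 -4.00660e+01 -2.97000e-01 -6.58000e-01 -1.00000e-03
  3.58000e-01] -17.001035705035715 [-0.24 -0.03 -0.08 -0.01  0.05 -0.04  0.25  0.07  0.17 -0.06 -0.15  0.5
 -0.04 -0.44 -0.11 -0.    0.06]
[[550.5  19.2  90. ]
 [537.6 -22.8  90. ]
 [524.7 -64.9  90. ]
 [577.1 -57.9  90. ]]
10.0417 [531.76852046 -41.19488793 229.43011598]
sphere [[251.9688954  194.86035844]] [241.18890564 184.09216576] [262.73903555 205.64510922]
captop [231.46473753 221.57910305] [271.58700967 258.93035398]
sphere [[252.85608732 194.85054778]] [242.09107012 184.09383143] [263.60719221 205.61831128]
captop [232.82716985 221.50790255] [272.86616792 258.78496121]
```

Run:
```python
from h import *
import pickle
d=pickle.load(open("W5.pkl","rb"));s=state();R=s["tcp_rot"]
print(R.round(4).tolist());P=np.array(d["pose"]);print(R.T@(P[:3,3]-s["ee_pos"]))
dwell(0.3);s=state();print(s["ee_pos"],s["qd"].round(4),s["ft_force"],s["tcp_rot"].round(4).tolist())
d=get_image("wrist");P=np.array(d["pose"]);print(s["tcp_rot"].T@(P[:3,3]-s["ee_pos"]),(s["tcp_rot"].T@P[:3,:3]).round(4).tolist())
```

```text
[[0.2967, 0.955, -0.0008], [0.955, -0.2967, -0.0], [-0.0002, -0.0008, -1.0]]
[  66.93200444    0.62943385 -188.65850228]
[531.66124399 -39.73423443 229.85617285] [-0.0014 -0.004  -0.0057  0.0019  0.0009 -0.0005  0.0012] [-0.41711422 -0.04766694 -0.72570313] [[0.2934, 0.956, -0.0002], [0.956, -0.2934, 0.0002], [0.0001, -0.0003, -1.0]]
[  66.40139631    1.12492577 -188.78013038] [[-0.0001, 0.9694, 0.2455], [1.0, 0.0002, -0.0003], [-0.0003, 0.2455, -0.9694]]
```

Run:
```python
from h import *
import pickle
R=down(73);w1=np.array([550.5,19.2])
t=w1-R[:2,:2]@np.array([-1.8,-0.5])
reach((t[0],t[1],200),R)
servo_line((t[0],t[1],166),speed=100);dwell(.15)
s=state();print(t,s["ee_pos"],s["ft_force"],s["clock"])
d=get_image("wrist");save(d,"w6.png",(180,80,330,250),4);pickle.dump((d,s),open("W6.pkl","wb"))
D=get_image("scene");save(D,"sc6.png",(200,130,300,240),5)
D=get_image("side");save(D,"si6.png",(200,120,300,220),5)
```

```text
[551.50442145  20.77516271] [552.02296062  20.62088981 166.88299168] [0.65709835 0.9923029  0.68741207] 11.4167
```

View pics/w6.png

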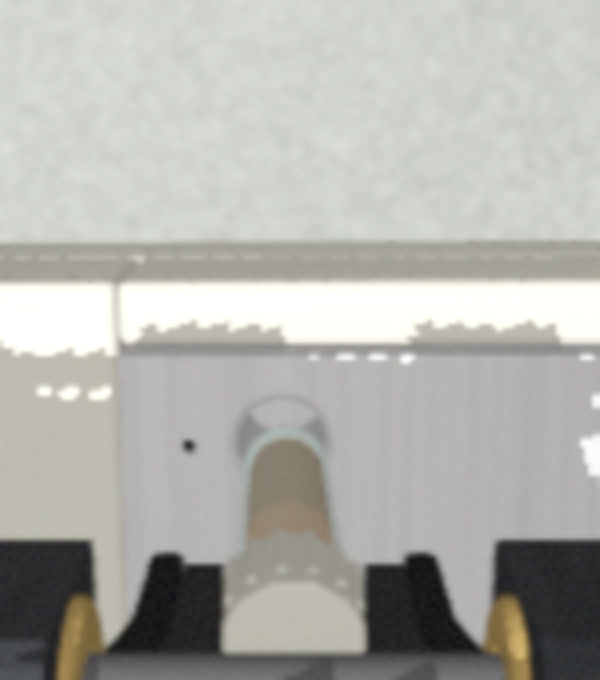

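View pics/sc6.png

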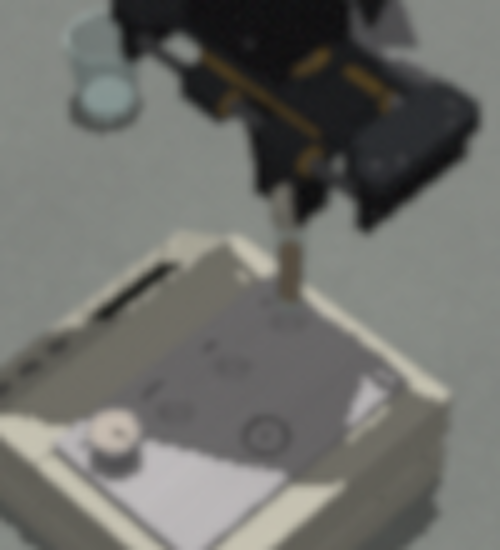

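View pics/si6.png

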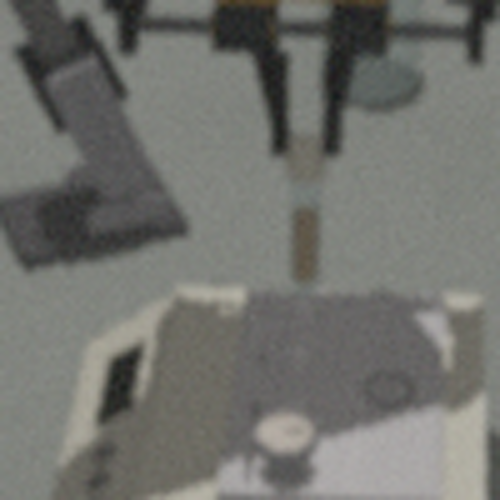

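Run:
```python
from h import *
from fit import shift,world
import pickle
d,s=pickle.load(open("W6.pkl","rb"));p=pickle.load(open("heater.pkl","rb"))
d=shift(d,p[3:6])
th=np.linspace(0,2*np.pi,90);z=lambda a:((np.asarray(a)-[180,80])*4).round(1)
w=world(p)[0];C=w+9*np.c_[np.cos(th),np.sin(th),0*th];q=proj(d,C);print("well",z(q.min(0)),z(q.max(0)),"obs L236 R330 T395")
def sph(C,r=8):
    cam=np.array(d["pose"])[:3,3];v=C-cam;v=v/np.linalg.norm(v)
    a=np.cross(v,[0,0,1]);a/=np.linalg.norm(a);b=np.cross(v,a);return proj(d,C+r*(np.cos(th)[:,None]*a+np.sin(th)[:,None]*b))
R=s["tcp_rot"];e=s["ee_pos"]
f=lambda x:[ (lambda q:(q[:,0].min()-(180+246/4),q[:,0].max()-(180+329/4),q[:,1].min()-(80+428/4)))(sph(e+R@np.array([x[0],x[1],58.3])))]
r=least_squares(lambda x:np.ravel(f(x)),[0,0]);print("tube in tool",r.x,r.fun)
# using well observed
r2=least_squares(lambda x:[ (q:=proj(d,C+[x[0],x[1],0]))[:,0].min()-(180+236/4),q[:,0].max()-(180+330/4),q[:,1].min()-(80+395/4)],[0,0]);print("well shift world",r2.x,r2.fun)
tb=(e+R@np.array([r.x[0],r.x[1],0]))[:2];print("tube-bottom",tb,"well fit",w[:2],"well obs",w[:2]+r2.x)
```

```text
well [238.1 397.4] [328.5 484.9] obs L236 R330 T395
tube in tool [-2.68284976 -0.31552112] [-0.35974987  0.36076721  0.00574147]
well shift world [0.08159199 0.49240671] [ 0.44753412 -0.44758991 -0.00730844]
tube-bottom [550.93591292  18.1479236 ] well fit [550.45443776  19.24820992] well obs [550.53602974  19.74061664]
```

Run:
```python
from h import *
x,y=551.4,22.0
servo_line((x,y,162),speed=60)
print(servo_line((x,y,109.0),speed=60,max_force=6))
s=state();print(s["ee_pos"],s["ft_force"],s["opening"]*87,s["clock"])
d=get_image("wrist");save(d,"w7.png",(130,60,380,250),3)
```

```text
False
[551.6225519   22.0302652  109.35954955] [ 0.00200186 -0.61932217 -0.14827894] 17.532122103416956 12.85
```

View pics/w7.png

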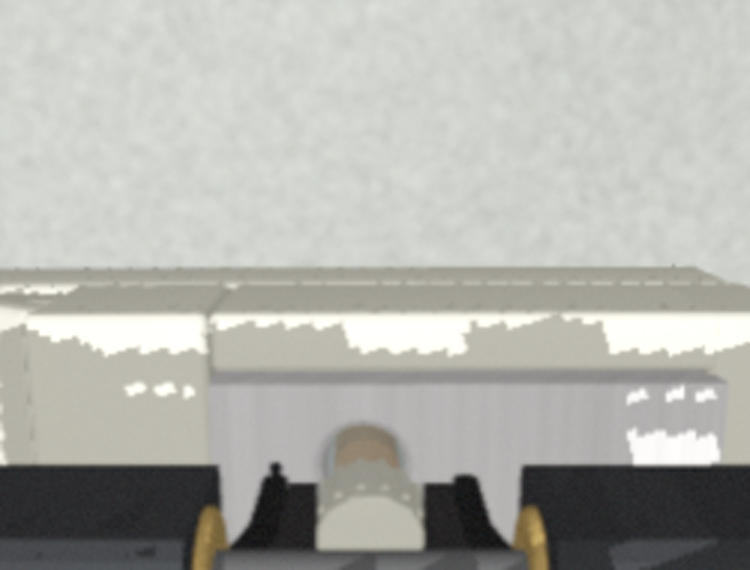

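Run:
```python
from h import *
x,y=551.4,22.0
print(servo_line((x,y,107.3),speed=25,max_force=4))
s=state();print(s["ee_pos"],s["ft_force"],s["clock"])
grip(0.45);dwell(.1)
d=get_image("wrist");save(d,"w8a.png",(130,60,380,250),2)
servo_line((x,y,215),speed=200)
d=get_image("wrist");save(d,"w8.png")
reach((541.6,-249,200),down(15))
d=get_image("wrist");save(d,"w9.png")
D=get_image("scene");save(D,"sc9.png",(190,150,300,300),4)
print(state()["clock"])
```

```text
False
[551.79534575  22.02837791 107.71923285] [ 0.72531115 -0.45751495  2.43209521] 13.15
15.9
```

View pics/w8.png

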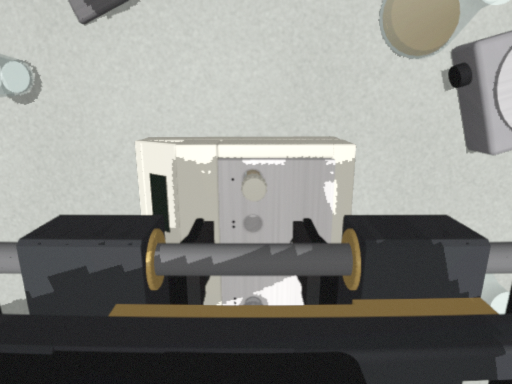

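View pics/w9.png

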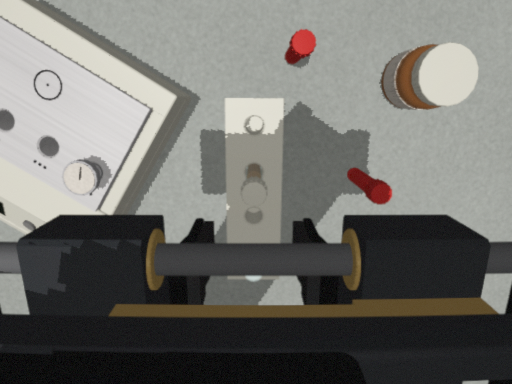

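View pics/sc9.png

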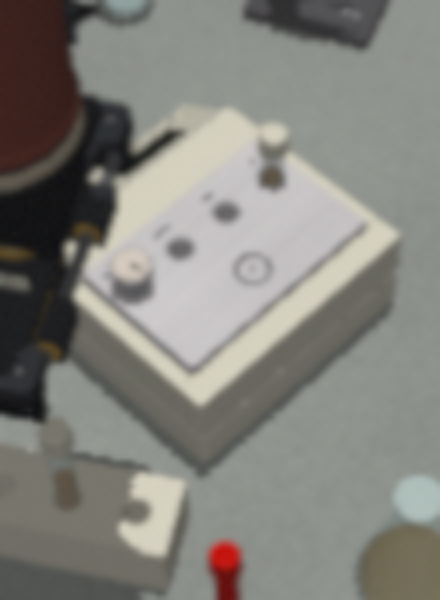

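Run:
```python
from h import *
d=get_image("wrist");print(onz(d,(254,194),135),proj(d,[541.6,-249,135]))
servo_line((541.6,-249,106.5),speed=110,max_force=15)
grip(0.0)
d=get_image("wrist");save(d,"w10.png",(180,150,330,260),4)
servo_line((541.6,-249,262),speed=200)
s=state();print(s["opening"]*87,s["ft_force"],s["clock"])
R=down(73);w2=np.array([537.6,-22.8]);t=w2-R[:2,:2]@np.array([-2,0])
reach((t[0],t[1],260),R)
servo_line((t[0],t[1],197),speed=120);dwell(.25)
import pickle
s=state();d=get_image("wrist");save(d,"w11.png",(180,80,330,250),4);pickle.dump((d,s),open("W11.pkl","wb"))
print(t,s["ee_pos"],s["ft_force"],s["clock"])
```

```text
[ 542.44698024 -248.35566359  135.        ] [[254.52202581 195.24962662]]
17.237033944973707 [ 0.40997537  0.17088115 -1.29599416] 18.475
[538.18474341 -20.88739049] [538.57360016 -20.86188714 197.70678943] [-0.12069871 -0.08387621  0.30475702] 20.3083
```

View pics/w10.png

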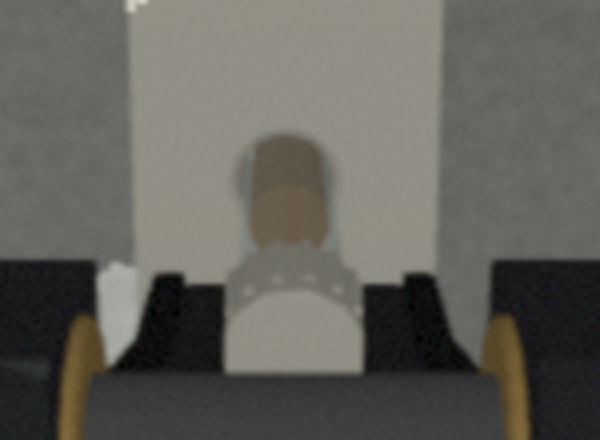

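View pics/w11.png

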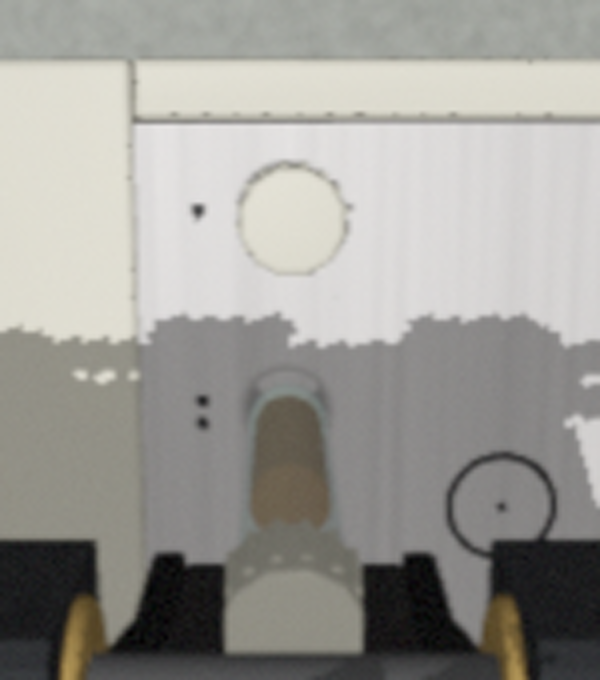

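Run:
```python
from h import *
from fit import shift,world
import pickle
d,s=pickle.load(open("W11.pkl","rb"));p=pickle.load(open("heater.pkl","rb"))
d=shift(d,p[3:6])
th=np.linspace(0,2*np.pi,90);z=lambda a:((np.asarray(a)-[180,80])*4).round(1)
w=world(p)[1];C=w+9*np.c_[np.cos(th),np.sin(th),0*th];q=proj(d,C);print("well",z(q.min(0)),z(q.max(0)),"obs L245 R329 T365")
print("spot",z(proj(d,world(p)[3])),"obs 501,507")
def sph(C,r=8):
    cam=np.array(d["pose"])[:3,3];v=C-cam;v=v/np.linalg.norm(v)
    a=np.cross(v,[0,0,1]);a/=np.linalg.norm(a);b=np.cross(v,a);return proj(d,C+r*(np.cos(th)[:,None]*a+np.sin(th)[:,None]*b))
R=s["tcp_rot"];e=s["ee_pos"]
f=lambda x:(lambda q:(q[:,0].min()-(180+248/4),q[:,0].max()-(180+327/4),q[:,1].min()-(80+386/4)))(sph(e+R@np.array([x[0],x[1],88.3])))
r=least_squares(f,[0,0]);print("tube in tool",r.x,r.fun)
tb=(e+R@np.array([r.x[0],r.x[1],0]))[:2];print("tube-bottom",tb,"well fit",w[:2])
```

```text
well [246.4 368.4] [327.9 447.8] obs L245 R329 T365
spot [[500.5 503.6]] obs 501,507
tube in tool [-1.15045423 -0.3550831 ] [ 0.2182824  -0.21884318 -0.00306807]
tube-bottom [537.89758448 -21.85819597] well fit [537.58932214 -22.82896679]
```

Run:
```python
from h import *
x,y=537.9,-21.7
servo_line((x,y,192),speed=60)
a=servo_line((x,y,141),speed=65,max_force=6)
s=state();print(a,s["ee_pos"],s["ft_force"],s["opening"]*87,s["clock"])
if not a:
    print(servo_line((x,y,137.8),speed=25,max_force=4))
    s=state();print(s["ee_pos"],s["ft_force"],s["clock"])
d=get_image("wrist");save(d,"w12.png",(130,60,380,250),3)
```

```text
False [538.17554352 -21.6591307  141.36060453] [ 0.45504825  0.1711478  -0.46275416] 17.09473504545312 21.5417
True
[538.69798905 -21.69353044 138.40813163] [-1.14780202 -0.23456824  5.16071603] 21.7583
```

View pics/w12.png

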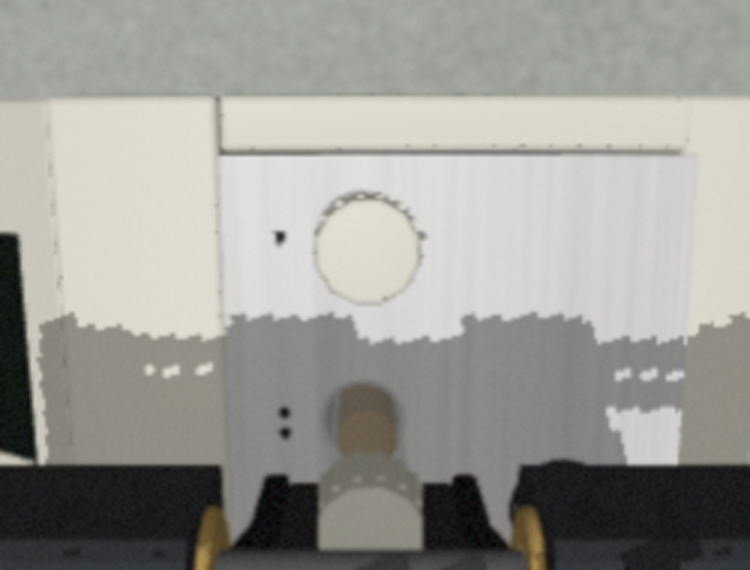

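Run:
```python
from h import *
import pickle
grip(0.45);dwell(.1)
x,y=537.9,-21.7
servo_line((x,y,255),speed=220)
D=get_image("scene");save(D,"sc13.png",(190,90,300,240),4)
print(onz(D,(266.2,151),0))
R=down(60);t=np.array([455,230])-60*R[:2,0]
q=ik((t[0],t[1],300),R);print(q)
if q is not None: reach((t[0],t[1],300),R)
dwell(.2)
d=get_image("wrist");save(d,"w13.png");pickle.dump(d,open("W13.pkl","wb"));print(state()["ee_pos"],state()["clock"])
for n in ["holder","probe"]: print(n,landmark_of(n,"wrist")[:2])
```

```text
[458.30621523 258.42575165   0.        ]
[ 0.21544681 -0.07315566 -0.65679533  1.70085065 -0.0447586   1.49878832
 -0.96043031]
[425.49109864 177.0765027  299.56939855] 24.5333
holder [{'at': [247.0, 81.9], 'score': 0.81}]
probe []
```

View pics/sc13.png

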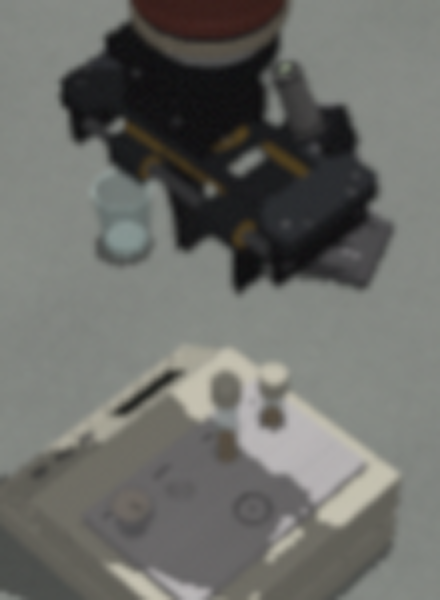

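View pics/w13.png

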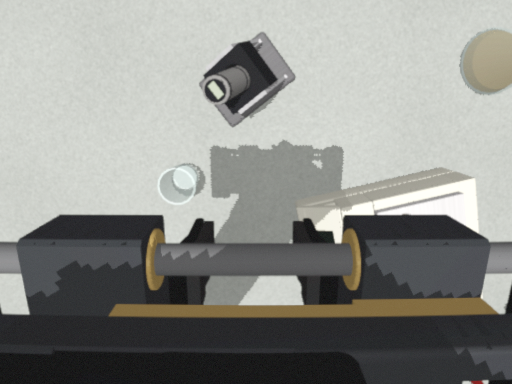

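Run:
```python
from h import *
import pickle
d=pickle.load(open("W13.pkl","rb"));save(d,"w13z.png",(185,20,310,140),5)
```

```text
(no output)
```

View pics/w13z.png

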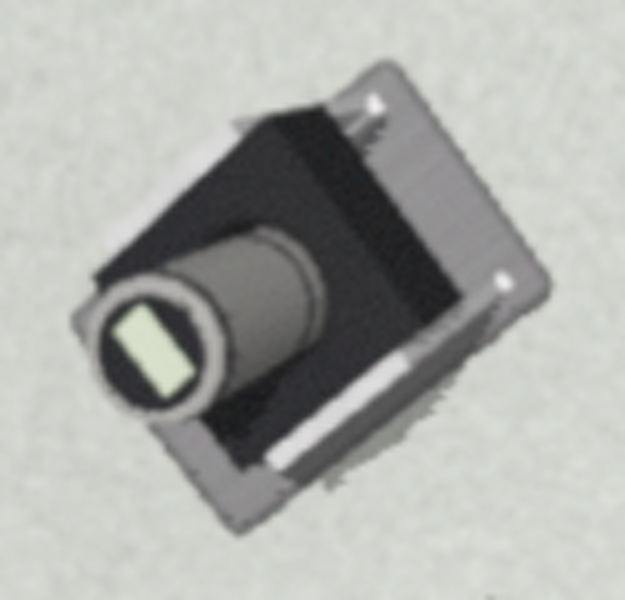

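Run:
```python
from h import *
from fit import shift
import pickle
d=pickle.load(open("W13.pkl","rb"));p=pickle.load(open("heater.pkl","rb"));d=shift(d,p[3:6])
px=lambda a,b:(a/5+185,b/5+20)
# rounded corners: extrapolate slightly
c=[onz(d,px(*q),12) for q in [(388,55),(556,288),(240,535)]]
for q in c:print(q.round(1))
print("short",np.linalg.norm(c[0]-c[1]),"long",np.linalg.norm(c[1]-c[2]))
v=c[1]-c[2];y1=np.degrees(np.arctan2(v[1],v[0]));v=c[0]-c[1];y2=np.degrees(np.arctan2(v[1],v[0]))-90
print("yaw",y1,y2,"centre",(c[0]+c[2])/2)
top=onz(d,px(157,348),177);print("top",top)
for psi in (y1,y2,(y1+y2)/2):
    x=np.array([np.cos(np.radians(psi)),np.sin(np.radians(psi))])
    a=np.r_[-np.sin(np.radians(20))*x,np.cos(np.radians(20))]
    m=top-a*55;print(psi,"mouth pt",m.round(1),"proj crop",((proj(d,m)[0]-[185,20])*5).round(), "foot",(top-165*a).round(1), "in holder frame x,y", (top[:2]-((c[0]+c[2])/2)[:2])@np.c_[x,[-x[1],x[0]]])
    # candidate orientations
    z=-a
    for rollname,ang in [("k",k) for k in range(-180,180,30)]:
        x0=np.array([1,0,0])-z*z[0];x0/=np.linalg.norm(x0);y0=np.cross(z,x0)
        r=np.radians(ang);X=np.cos(r)*x0+np.sin(r)*y0;R=np.c_[X,np.cross(z,X),z]
        g=top-27*a;t=g+z*18.7
        Q=[ik(t+a*k,R) for k in (60,0,130)]
        if all(q is not None for q in Q): print(ang,X.round(2),[np.round(q,2).tolist() for q in Q])
    if psi==y1: pass
```

```text
[515.2 305.8  12. ]
[524.9 233.2  12. ]
[419.2 219.5  12. ]
short 73.26310351674199 long 106.61219433978683
yaw 7.38744604102232 7.6330673664438535 centre [467.19818598 262.64489123  12.        ]
top [437.30656627 259.63782806 177.        ]
7.38744604102232 mouth pt [456.  262.1 125.3] proj crop [256. 298.] foot [493.3 266.9  22. ] in holder frame x,y [-30.03014319   0.86131135]
-180 [-0.94  0.02 -0.34] [[-0.03, -0.21, -0.66, 2.07, 0.07, 0.94, 0.83], [0.01, -0.1, -0.73, 2.11, 0.18, 0.82, 0.74], [-0.07, -0.3, -0.6, 2.0, 0.01, 1.1, 0.88]]
-150 [-0.81  0.51 -0.27] [[0.01, -0.21, -0.69, 2.07, 0.06, 0.94, 0.31], [0.03, -0.1, -0.74, 2.11, 0.17, 0.82, 0.22], [-0.02, -0.31, -0.64, 2.0, -0.01, 1.09, 0.38]]
-120 [-0.47  0.87 -0.13] [[0.06, -0.22, -0.73, 2.06, 0.05, 0.94, -0.19], [0.08, -0.1, -0.78, 2.11, 0.17, 0.82, -0.3], [0.04, -0.32, -0.68, 2.0, -0.03, 1.09, -0.12]]
-90 [0.   1.   0.05] [[0.12, -0.22, -0.78, 2.06, 0.03, 0.94, -0.7], [0.14, -0.1, -0.84, 2.1, 0.16, 0.82, -0.81], [0.11, -0.33, -0.73, 1.99, -0.06, 1.09, -0.61]]
-60 [0.47 0.86 0.21] [[0.19, -0.24, -0.84, 2.06, 0.0, 0.94, -1.19],
[... 4199 characters left out ...]
0.81, -2.34], [0.27, -0.38, -0.83, 1.99, -0.14, 1.09, -2.11]]
60 [ 0.47 -0.87  0.13] [[-1.5, -0.3, 0.59, 2.12, 0.47, 1.06, 2.56], [-1.81, -0.3, 0.93, 2.18, 0.59, 0.96, 2.49], [-1.37, -0.36, 0.41, 2.04, 0.42, 1.21, 2.58]]
90 [ 0.   -1.   -0.05] [[-1.5, -0.3, 0.59, 2.12, 0.47, 1.06, 2.04], [-1.81, -0.3, 0.93, 2.18, 0.59, 0.96, 1.96], [-1.37, -0.36, 0.41, 2.04, 0.42, 1.21, 2.06]]
120 [-0.47 -0.86 -0.21] [[-0.07, -0.2, -0.63, 2.07, 0.08, 0.95, 1.86], [0.01, -0.1, -0.72, 2.11, 0.18, 0.82, 1.79], [-0.16, -0.29, -0.54, 2.0, 0.04, 1.1, 1.9]]
150 [-0.81 -0.49 -0.32] [[-0.05, -0.21, -0.64, 2.07, 0.08, 0.94, 1.35], [0.01, -0.1, -0.72, 2.11, 0.18, 0.82, 1.26], [-0.11, -0.3, -0.57, 2.0, 0.02, 1.1, 1.39]]
```

```bash
cat > pr.py <<'E'
from h import *
psi=np.radians(7.5);lx=np.array([np.cos(psi),np.sin(psi),0])
a=-np.sin(np.radians(20))*lx+np.array([0,0,np.cos(np.radians(20))])
z=-a;x0=np.array([-lx[1],lx[0],0]);X=x0;RP=np.c_[X,np.cross(z,X),z]
top=np.array([436.8,258.9,177.])
G=top-28*a+z*18.7
E
python3 - <<'E'
from pr import *
import pickle
grip(1.0)
reach(G+80*a,RP);dwell(.15)
d=get_image("wrist");save(d,"w14.png");s=state();pickle.dump((d,s),open("W14.pkl","wb"))
print(s["ee_pos"],(G+80*a),s["clock"],proj(d,[top,top-55*a]))
E
```

```text
[426.78897998 257.1526025  209.32076413] [425.50816602 257.41340185 208.29176427] 26.4333 [[248.79417076 202.54581843]
 [249.53216346 183.75889305]]
```

View pics/w14.png

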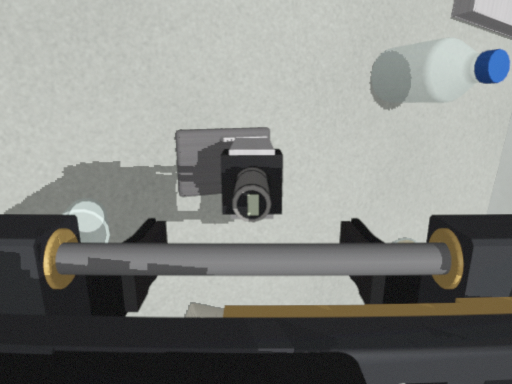

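Run:
```python
from pr import *
import pickle
d,s=pickle.load(open("W14.pkl","rb"))
G2=G+2.0*RP[:,1]
pickle.dump(G2,open("G2.pkl","wb"))
print(servo_line(G2,RP,speed=90,max_force=12))
s=state();print(s["ee_pos"]-G2,s["ft_force"])
d=get_image("wrist");save(d,"w15a.png",(130,120,380,290),3)
grip(0.0);dwell(.1)
s=state();print(s["opening"]*87,s["ee_pos"]-G2,s["ft_force"],s["wrist_torque"],s["clock"])
d=get_image("wrist");save(d,"w15.png",(130,120,380,290),3)
```

```text
False
[0.17678457 0.25078834 0.4986715 ] [0.38656442 0.2019573  0.30358261]
25.46404519733525 [-0.06340387  0.00237479 -0.05616404] [ 0.64378434 -0.25305697 -1.04015178] [-0.05597123  0.37270024 -0.01108765] 28.65
```

View pics/w15.png

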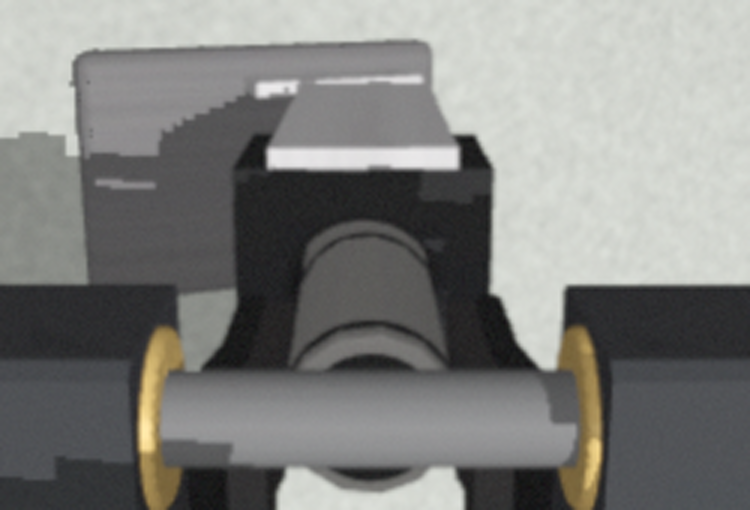

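Run:
```python
from pr import *
import pickle
G2=pickle.load(open("G2.pkl","rb"))
print(servo_line(G2+45*a,RP,speed=90,max_force=30))
s=state();print(s["opening"]*87,s["ft_force"],s["ee_pos"]-G2-45*a)
print(servo_line(G2+130*a,RP,speed=110,max_force=30))
dwell(.2);s=state();print(s["opening"]*87,s["ft_force"],s["ee_pos"]-G2-130*a,s["clock"])
d=get_image("wrist");save(d,"w16.png");pickle.dump((d,s),open("W16.pkl","wb"))
D=get_image("side");save(D,"si16.png",(150,60,330,200),4);D=get_image("scene");save(D,"sc16.png",(200,70,320,200),4)
```

```text
False
25.27087173134792 [ 0.22903068  0.3627098  -1.60027135] [-0.02064339 -0.22472138 -0.30465419]
False
25.017320070731756 [-0.36529444  0.47837859 -0.94340295] [-0.12466519 -0.20871618 -0.70779885] 30.475
```

View pics/w16.png

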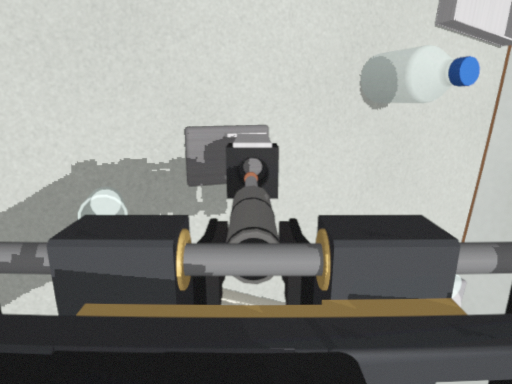

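View pics/si16.png

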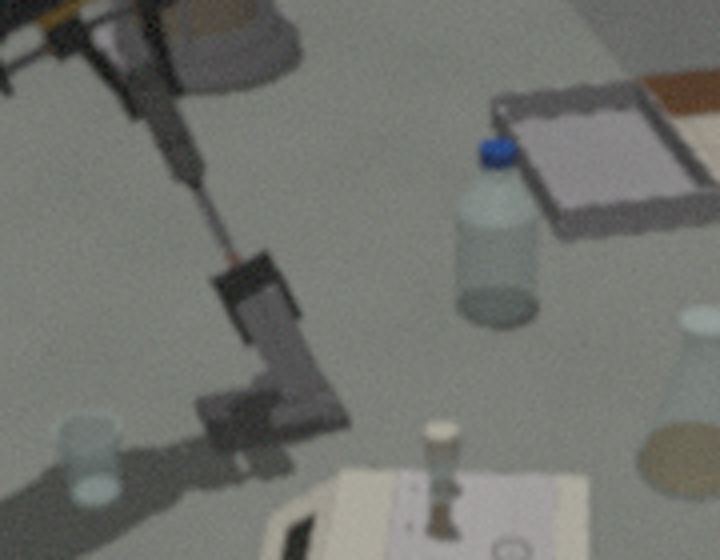

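View pics/sc16.png

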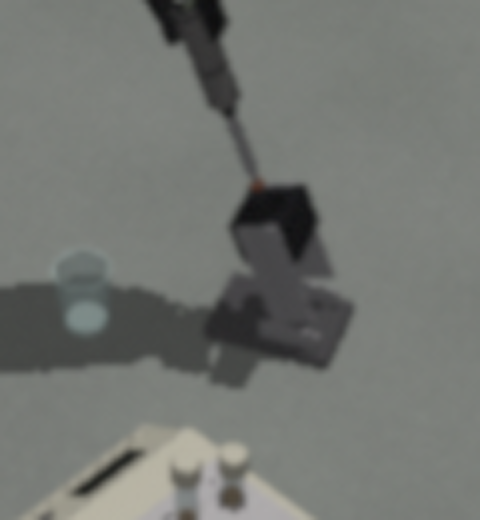

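Run:
```python
from pr import *
from fit import shift
import pickle
d,s=pickle.load(open("W16.pkl","rb"));p=pickle.load(open("heater.pkl","rb"));d=shift(d,p[3:6])
R=s["tcp_rot"];e=s["ee_pos"]
for q in ([0,0,118],[0,0,108],[0,0,38],[0,0,-47]): print(q,proj(d,e+R@np.array(q)))
save(d,"w16z.png",(200,130,305,280),4)
m=e+np.array([40,-90,35]);print(ik(m,RP))
servo_line(m,RP,speed=200)
RS=down(80);reach((577.1,-57.9,315),RS)
servo_line((577.1,-57.9,240),RS,speed=130);dwell(.25)
s=state();print(s["ee_pos"],s["opening"]*87,s["ft_force"],s["clock"])
d=get_image("wrist");save(d,"w17.png");pickle.dump((d,s),open("W17.pkl","wb"))
D=get_image("side");save(D,"si17.png",(200,90,320,220),4);D=get_image("scene");save(D,"sc17.png",(190,100,310,250),4)
```

```text
[0, 0, 118] [[252.43033632 176.80192334]]
[0, 0, 108] [[252.41456753 179.19080719]]
[0, 0, 38] [[252.2680509  201.40941767]]
[0, 0, -47] [[251.91798071 254.65963946]]
[ 0.07565241 -0.33679959 -0.476304    1.96601404 -0.06594448  1.13936728
 -0.25519783]
[577.47611672 -57.90812892 240.80295299] 25.21017677813169 [-0.39647368  0.54813065 -1.0404937 ] 33.3083
```

View pics/w17.png

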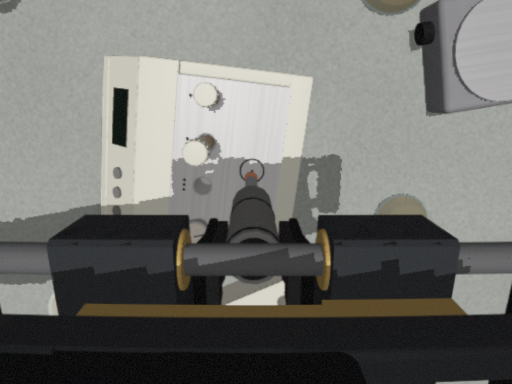

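View pics/si17.png

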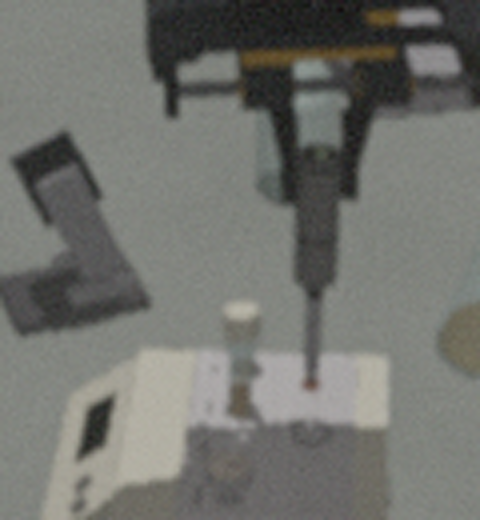

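View pics/sc17.png

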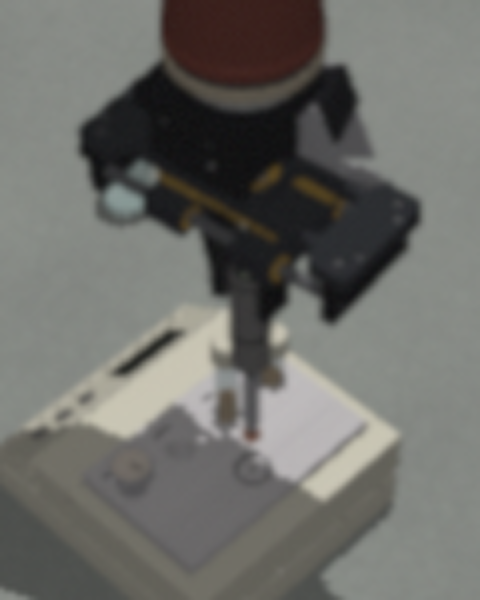

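View pics/w16z.png

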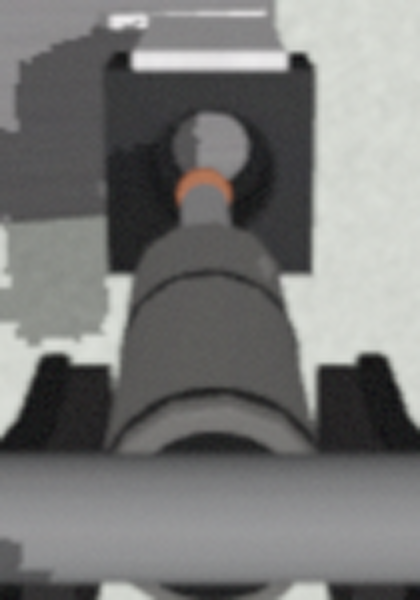

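Run:
```python
from h import *
import pickle
d,s=pickle.load(open("W17.pkl","rb"));save(d,"w17z.png",(215,140,295,250),7)
```

```text
(no output)
```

View pics/w17z.png

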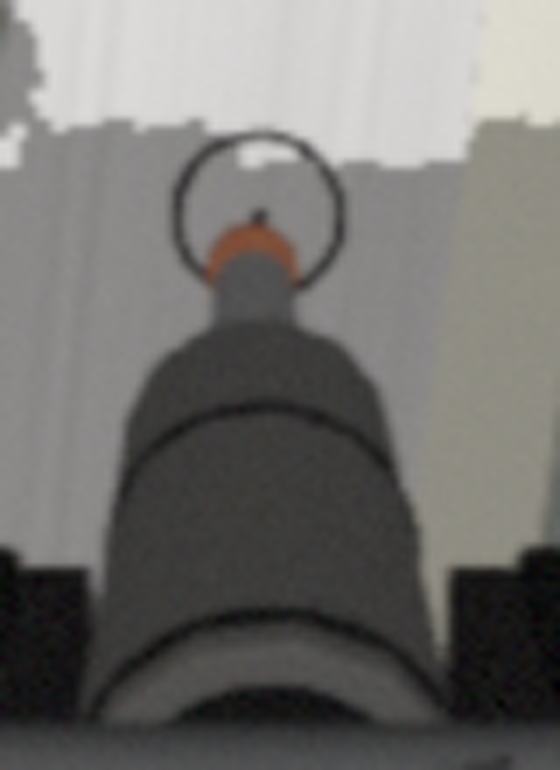

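Run:
```python
from h import *
from fit import shift,world
import pickle
d,s=pickle.load(open("W17.pkl","rb"));p=pickle.load(open("heater.pkl","rb"));d=shift(d,p[3:6])
px=lambda a,b:(a/7+215,b/7+140)
ring=onz(d,px(259,214),90);print("ring",ring,"fit",world(p)[3])
th=np.linspace(0,2*np.pi,90);R=s["tcp_rot"];e=s["ee_pos"]
o=[*px(207,0)[:1],px(299,0)[0],px(0,222)[1]]
f=lambda x:(lambda q:(q[:,0].min()-o[0],q[:,0].max()-o[1],q[:,1].min()-o[2]))(proj(d,e+R@np.array([x[0],x[1],118.])+6*np.c_[np.cos(th),np.sin(th),0*th]))
r=least_squares(f,[0,0]);print(r.x,r.fun)
F=e+R@np.array([r.x[0],r.x[1],118]);print("foot",F,"delta",ring-F)
print(e)
```

```text
ring [577.11169496 -58.20208617  90.        ] fit [577.05913893 -57.90222673  90.        ]
[-0.98637383 -1.19712794] [-9.41277163e-03  9.41144779e-03  8.83107310e-05]
foot [576.27683068 -58.68237488 122.80139239] delta [  0.83486429   0.48028871 -32.80139239]
[577.47611672 -57.90812892 240.80295299]
```

Run:
```python
from h import *
x,y=577.9,-57.3;R=down(80)
servo_line((x,y,217),R,speed=80);dwell(.15)
f0=state()["ft_force"][2]
print(servo_line((x,y,200),R,speed=15,max_force=2.0))
s=state();print(f0,s["ft_force"],s["ee_pos"],s["clock"])
d=get_image("wrist");save(d,"w18.png",(215,130,295,240),7)
dwell(.3);s=state();print(s["ft_force"],s["ee_pos"],s["opening"]*87,s["clock"])
```

```text
True
-1.5734415318039057 [ 0.7246133  -0.98786503  1.36796276] [577.63245606 -57.30394809 200.73948992] 35.025
[1.42918865 0.07975706 1.84530997] [577.45127499 -57.30499045 200.4757248 ] 25.102640228594897 35.375
```

View pics/w18.png

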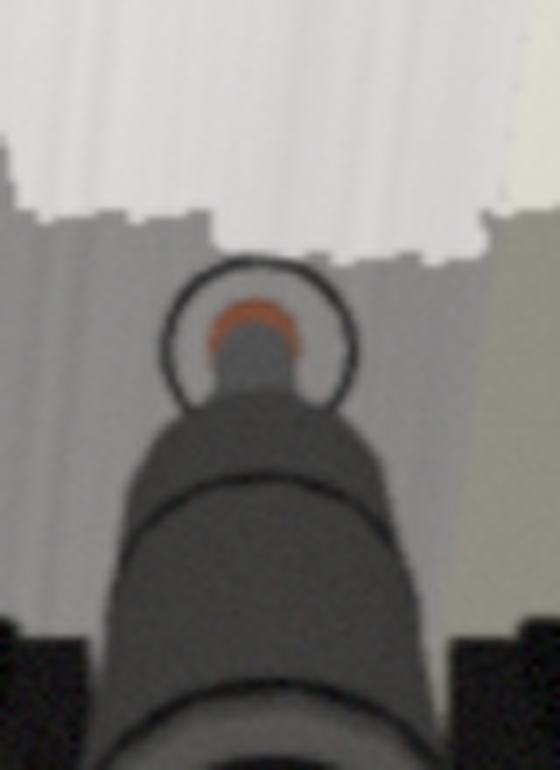

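Run:
```python
from h import *
x,y=577.9,-57.3;R=down(80)
def av():
    dwell(.3);F=[]
    for _ in range(12): dwell(.03);s=state();F.append([*s["ft_force"],s["ee_pos"][2]])
    return np.mean(F,0).round(2)
print(av())
for z in (202.5,204.5,206.5,208.5,211,204):
    servo_line((x,y,z),R,speed=30);print(z,av())
print(state()["clock"])
```

```text
[  0.81  -0.21   1.47 200.42]
202.5 [-4.0000e-01  3.0000e-02  8.3000e-01  2.0243e+02]
204.5 [-2.0000e-02  2.0000e-02 -1.0300e+00  2.0447e+02]
206.5 [ 3.0000e-02  2.1000e-01 -9.8000e-01  2.0648e+02]
208.5 [ 5.0000e-02 -5.0000e-02 -1.2700e+00  2.0848e+02]
211 [ 1.7000e-01 -1.4000e-01 -1.0200e+00  2.1098e+02]
204 [ 3.4000e-01 -1.4000e-01  1.4000e-01  2.0406e+02]
41.9083
```

Run:
```python
from h import *
import pickle
x,y=577.9,-57.3;R=down(80)
servo_line((x,y,199.7),R,speed=20);dwell(.3)
F=[]
for _ in range(12): dwell(.03);s=state();F.append([*s["ft_force"],*s["ee_pos"]])
print(np.mean(F,0).round(2),s["opening"]*87,s["tcp_rot"][2].round(4))
d=get_image("wrist");save(d,"w19.png",(150,20,330,220),3);save(d,"w19z.png",(215,130,295,240),7);pickle.dump((d,s),open("W19.pkl","wb"))
D=get_image("side");save(D,"si19.png",(180,100,330,300),3);D=get_image("scene");save(D,"sc19.png",(190,100,310,250),4);print(state()["clock"])
```

```text
[ 2.8000e-01 -1.9000e-01  1.7700e+00  5.7795e+02 -5.7300e+01  1.9975e+02] 25.638328647582792 [ 0.e+00  1.e-04 -1.e+00]
43.125
```

View pics/w19.png

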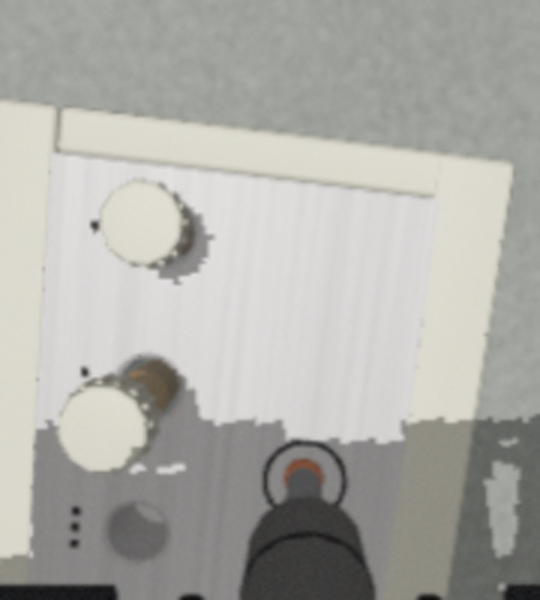

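View pics/w19z.png

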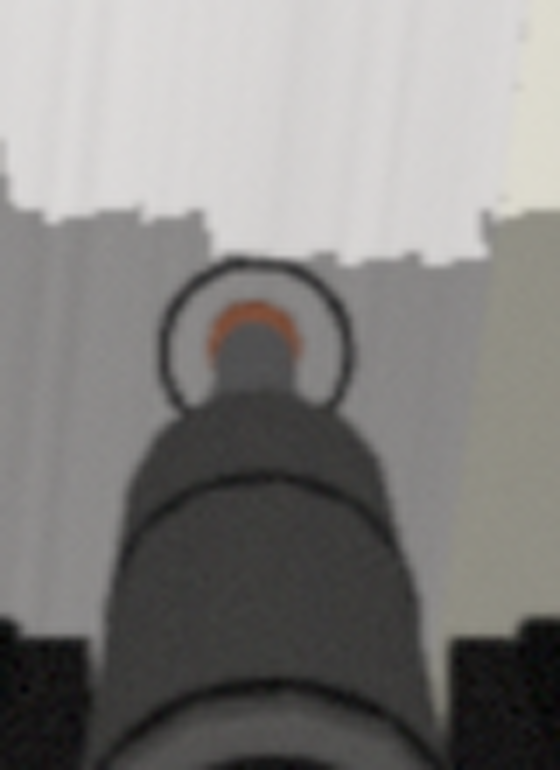

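View pics/si19.png

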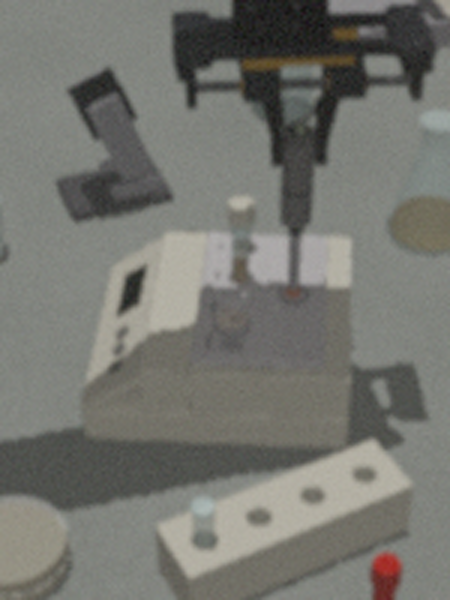

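View pics/sc19.png

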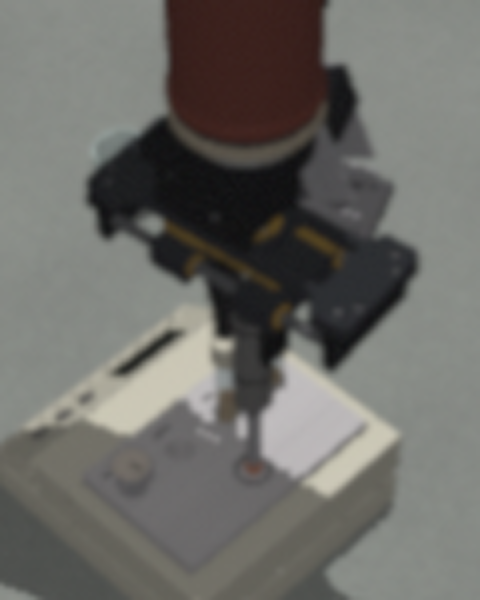

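Run:
```python
from h import *
close_job();s=state();print(s["clock"],s["ft_force"])
```

```text
the job is handed in; nothing more can be done
the job is handed in; nothing more can be done
```

I loaded both tubes, placed the thermometer on the ring, and handed the job in at about 43 s of the 67 s limit. The hand-in gives no verdict.

- **Tubes:** The short tube is in well one and the tall tube in well two. Each was lowered until I felt its bottom touch (about 3–5 N), at the height expected for the well floor, and then released. The last wrist picture shows both caps in the right wells.
- **Thermometer:** I drew it out along the leaning axis of its holder, and it is now held upright on the block. In the last picture the foot is inside the ring, within about 1 mm of its centre.
- **Press:** The foot is pushing with about 2.8 N, which means it is pushed in roughly 4.6–4.8 mm of its 10 mm travel. To check this I varied the height and found first contact at tool height 204.5 mm. The arm is holding at 199.7 mm.
- **Checks that disagreed:**
  - First contact came about 4 mm lower than I had calculated. The thermometer is probably gripped slightly nearer its foot than planned, or it slipped a little, so I set the press from the measured force.
  - The tubes, and less so the thermometer, looked 1–2.7 mm off the tool centre along the tool's x direction. I corrected for this each time by comparing with the picture.
- **Everything else:** The empty tube, dial thermometer, holder and red look-alikes looked undisturbed in the last pictures. The larger flask and dishes were only partly in view, and I did not recheck the rest of the glassware.

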